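# Show a customer the marble found in a pocket

### The job

The marble that came out of a customer's pocket lies in the side pocket of the white change dish. Lift the dish off its mat by its wooden handle, tip it about 25 degrees (handle end down) so that the marble rolls into the bowl, bring it level again so that the marble settles on the blue spot in the middle, and then, with the dish level and the marble staying in the middle, turn it a quarter turn clockwise as seen from above, so that the side pocket points right, to the customer on the far side of the dial scale. Finish still holding the dish by its handle in the air, level and still, clear of the counter by a hand's breadth (8 cm); spill nothing and leave the other things on the counter where they are.

Things in the scene. Friction and masses are not known exactly. Their poses are not given: they have to be found in the camera images.
- dish: White round change dish, loose, 116 mm across, 34 mm high, 0.17 kg, bowl floor a 10 degree cone. Origin: centre of its underside; z up, x from the handle towards the side pocket. Wooden handle 18 mm wide (y), 24 mm high (z 16 to 40 mm), x -55 to -141 mm. Pocket at x 58 to 101 mm, walls to z 46 mm; its 9 degree sill lets the marble out at 14 to 18 degrees of tilt.
- dish_grip (a point): Point inside the dish's wooden handle where it is best gripped from above, fingers on its two flat upright sides (18 mm apart, along the dish's y): dish frame x -105 mm, y 0, z 28 mm, i.e. 12 mm below the handle's top. Axes as the dish's.
- dish_middle (a point): The middle of the dish: where the marble's centre lies when it has settled on the blue spot (dish frame x 0, y 0, z 17 mm). Axes as the dish's.
- marble_center (a point): Centre of the loose red marble, 24 mm across, 18 g. At the start it lies in the dish's side pocket (dish frame x 81 mm, y 0, z 46 mm). It rolls with some drag (starts to roll at about 5 degrees of slope).
- mat: Dark square mat 130 x 130 x 4 mm, fixed on the counter; the dish stands on its middle at the start, with the same axes. Origin: centre of its underside; x is the way the side pocket points at the start, y to the left of that, z up.
- dial_scale: Green dial scale with a square grey pan, 240 x 236 x 195 mm, fixed to the right of the dish; the customer stands beyond it. Origin: centre of its underside. After the quarter turn the side pocket (dish x) points to the right, to the scale's side.
- tea_tin: Black tea tin, 86 mm across, 146 mm high, loose bystander at the back left. Origin: centre of its underside.
- pin_jar: White jar with blue lid, 72 mm across, 109 mm high, loose bystander at the back. Origin: centre of its underside.
- pen_pot: Dark pot with pens, 84 mm across, 174 mm high, loose bystander at the back. Origin: centre of its underside.

How it is judged (in metres and radians):
On the way, in this order (a step that is already met when the one before it is completed fails the run):
1. the dish, lifted off its mat and not yet turned, is tipped about 25 degrees (19 to 32), handle end down, and the marble has rolled out of the side pocket into the bowl (height (world z) of dish above 0.05 m and angle between dish's own z axis and vertical between 0.33 and 0.56 rad and x of marble_center in the frame of dish below 0.05 m and angle between the y axis of dish and the y axis of mat, either way round below 0.35 rad), for 0.2 s.
2. the dish is level again, in the air, and the marble lies in its middle (within 12 mm) (height (world z) of dish above 0.05 m and angle between dish's own z axis and vertical below 0.14 rad and distance between marble_center and dish_middle below 0.012 m and angle between the y axis of dish and the y axis of mat, either way round below 0.35 rad), for 0.4 s.
At the end, for the whole second after the job is handed in: The gripper still holds the dish, at rest, 6 cm or more above the counter, off the mat, tin, jar and pot, level within 8 degrees, turned a quarter turn clockwise from its start (within 12 degrees; pocket to the dial scale's side), the marble within 12 mm of the middle (height (world z) of dish above 0.06 m and angle between dish's own z axis and vertical below 0.14 rad and angle between the y axis of dish and the x axis of mat, either way round below 0.22 rad and x of dial_scale in the frame of dish above 0.03 m and distance between marble_center and dish_middle below 0.012 m and contact force between dish and the fingers above 1 N and contact force between dish and mat below 0.1 N and linear speed of dish below 0.03 m/s and angular speed of dish below 0.15 rad/s and contact force between dish and tea_tin below 0.1 N and contact force between dish and pin_jar below 0.1 N and contact force between dish and pen_pot below 0.1 N); the arm keeps its last pose, push and grip.
It fails at once if the marble leaves the dish (distance between marble_center and dish_middle above 0.12 m).
It fails at once if the dish is tipped more than 40 degrees (angle between dish's own z axis and vertical above 0.7 rad).
It fails at once if while the dish is turned by more than 20 degrees, it is tilted more than 12 degrees or the marble is more than 18 mm from the middle (angle between the y axis of dish and the y axis of mat, either way round above 0.35 rad and (angle between dish's own z axis and vertical above 0.21 rad or distance between marble_center and dish_middle above 0.018 m)).
It fails at once if the tea tin, pin jar or pen pot is pushed more than 3 cm or knocked over (distance of any of tea_tin, pin_jar, pen_pot from where it was at the start of the episode above 0.03 m or angle between any of tea_tin, pin_jar, pen_pot's own z axis and vertical above 0.4 rad).
It also fails if it takes over 69 s, if anything falls off the work surface, if the arm or the gripper's body presses on something with over 40 N, if the wrist force passes 120 N, or if a joint passes its speed limit or range.

### The arm

A 6-joint arm with a two-finger parallel gripper is mounted at the origin on the work surface; the furniture and walls round the work are solid. World frame = base frame: x ahead of the robot, y to its left, z up, the work surface at z = 0. Lengths are in mm, angles in rad, forces in N, time in s.
With the tool pointing down it reaches from about 275 to 975 mm from the base axis. Payload 8.4 kg.
Tool frame: the origin (TCP) lies on the centre line of the jaws, within the pads' length; the fingertips stand 17 mm ahead of it and the grasp point (between the pads) lies 2 mm behind it; z points along the fingers, y is the line along which they close (so a half turn about z gives the same grasp; the last joint's range is limited). The gripper opens to 92 mm and grips with 3 to 60 N. Pads are 20 mm wide; open, the fingers measure 128 mm over their backs; the gripper's body (75 mm by 189 mm) begins 69 mm behind the grasp point.
Start: joints at [-1.252, 0.353, 1.633, -0, 1.155, -0.002], TCP at [197.077, -593.117, 207.783] pointing down, gripper open.
Joint ranges: [-2.63, 2.63], [-0.92, 2.1], [0.06, 2.66], [-1.3, 4.44], [0, 2.69], [-3.02, 3.02]. Speed limits (rad/s): [2.22, 2.22, 2.79, 3.14, 3.14, 3.14].

### API

Orientations are given as a rotation vector (axis times angle).
In Python, from cell import robot gives the robot as it stands. The module is installed in compiled form; this text tells all that it offers.
- The arm moves only by the shell command python3 -m creep 'ROWS' [FORCE]. ROWS is rows parted by semicolons, their numbers by spaces, 1 to 20 of them, each of 5 numbers: dx, dy, dz in mm, then a turn about the tool's z in rad, then the finger opening in mm; each row shifts and turns the commanded pose from where the row before left it, along the tool's axes as they then stand; what a row does not reach is not made up. A row lasts 1/10 s, in which the tool goes at most 50 mm and 0.15 rad, less where a joint would pass 70% of its speed; a pose out of reach is approached as far as the arm can. The fingers move at their own pace and stop on an object; FORCE is the grip in N (left out, the last holds). Time passes only in rows, so rows that do not move let the fingers close. It prints the time, the measured TCP pose, the force, the opening and the grip force at its end.
- robot.get_obs(): the state, without advancing time (a new reading comes with each control period).
- robot.grab_frame(name): name is "scene" or "top"; returns (picture, depth): 480x640x3 uint8, red, green, blue; 480x640 float32, mm along the optical axis (not along the pixel's ray), 0 where there is no reading.
- robot.get_calibration(name): a dict with "fovy" (degrees; the focal length in pixels is half the picture's height over the tangent of half this angle, whatever the lens; pixels are square), "cx", "cy" (the principal point, pixels), "dist" ([k1, k2, p1, p2, k3] as OpenCV has them; the pictures are not rectified), "eye" and "orientation" of the camera in the world. Camera axes: x right, y down, z forward; pixel columns grow to the right and rows downward; lengths in mm; the calibration is good to about 2 mm. A picture is of the moment at which its call begins. get_calibration takes no time and is no camera call.
- robot.close_job(): hands the job in; it is judged then, once.
The state is a dict: "t": time; "joints": joint angles; "joint_velocities": joint speeds; "joint_efforts": joint torques, N m; "eef_pos": TCP position; "eef_rot": TCP orientation; "ft_force": force on the tool from outside, world axes, zero at the start; "torque": the same for the moment, N m; "finger_gap": finger opening in mm; "grip_force": force on a finger pad.
Only numpy, scipy, OpenCV 4.12 (cv2) and the standard library are available. Lean on these libraries where they do the work, as an engineer would, in place of code of your own. Each camera call takes 0.05 s, during which the arm holds its last target. There are 200 camera calls.

## Working session

There is one attempt and no reset: what is moved stays moved. The work goes in short steps, Python scripts to look and compute and a shell command to move; the robot and the scene stay as the last step left them, time stands still between calls to the robot, and variables do not carry over. Pictures are saved under pics/ and viewed, at most 10 in all, crops included, and the job is handed in when it is done.

```bash
mkdir -p pics; cat > h.py <<'E'
import numpy as np, cv2
from cell import robot
from scipy.spatial.transform import Rotation as R
def cal(n):
    c=robot.get_calibration(n); f=240/np.tan(np.radians(c["fovy"])/2)
    K=np.array([[f,0,c["cx"]],[0,f,c["cy"]],[0,0,1]]); return c,K
def rot(o):
    o=np.array(o,float)
    return R.from_rotvec(o).as_matrix() if o.shape==(3,) else o
def cloud(n,d):
    c,K=cal(n); v,u=np.mgrid[0:480,0:640]
    p=cv2.undistortPoints(np.stack([u,v],-1).reshape(-1,1,2).astype(np.float32),K,np.array(c["dist"],float)).reshape(480,640,2)
    P=np.dstack([p,np.ones((480,640))])*d[...,None]
    return P@rot(c["orientation"]).T+np.array(c["eye"])
E
python3 - <<'E'
from h import *
for n in("scene","top"):
    im,d=robot.grab_frame(n); cv2.imwrite(f"pics/{n}0.png",im[...,::-1]); np.savez(f"{n}0.npz",im=im,d=d)
    print(robot.get_calibration(n))
o=robot.get_obs(); print(o)
E
```

```text
{'fovy': 42.64405286726198, 'cx': 317.8269248505846, 'cy': 237.8986404380657, 'dist': array([0.04425398, 0.        , 0.        , 0.        , 0.        ]), 'eye': array([1312.92894261, -361.31171247,  531.00109461]), 'orientation': array([-1.83008997, -0.94048254,  0.59112821])}
{'fovy': 53.161536604248795, 'cx': 322.2179983218115, 'cy': 243.4012323621899, 'dist': array([0.02683854, 0.        , 0.        , 0.        , 0.        ]), 'eye': array([308.4586972 , 247.24005284, 990.76279206]), 'orientation': array([-2.06363821,  2.14593127, -0.24653053])}
{'t': 0.1, 'joints': array([-1.25238716e+00,  3.53562285e-01,  1.63405663e+00,  1.45890599e-05,
        1.15516626e+00, -2.43835981e-03]), 'joint_velocities': array([-0.00077938, -0.00032502, -0.00306447,  0.00028964,  0.00023643,
       -0.00031366]), 'joint_efforts': array([ 4.13043599e-04, -5.94907486e+01, -3.34929979e+01,  6.98793260e-02,
        1.83859211e-02, -4.08736503e-05]), 'eef_pos': array([ 196.95068008, -592.6925065 ,  207.15046889]), 'eef_rot': array([-3.10009045e+00, -5.01629548e-01,  2.73908566e-04]), 'ft_force': array([-0.88118852, -1.16903263, -0.06247443]), 'torque': array([ 0.00066669, -0.0756516 ,  0.01368667]), 'grip_force': 0.0, 'finger_gap': 92.08591894016634}
```

View pics/scene0.png

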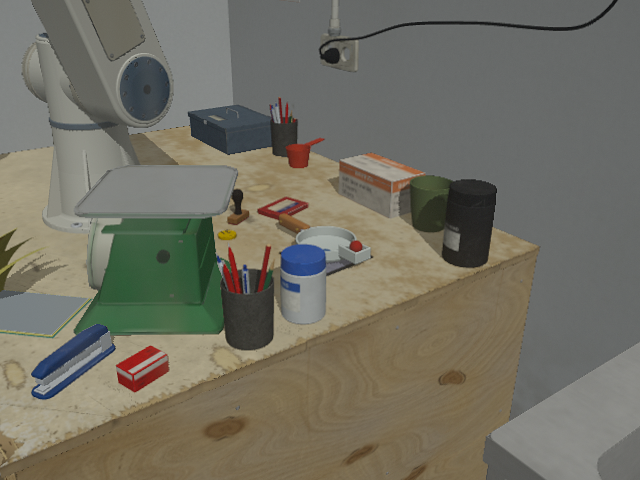

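View pics/top0.png

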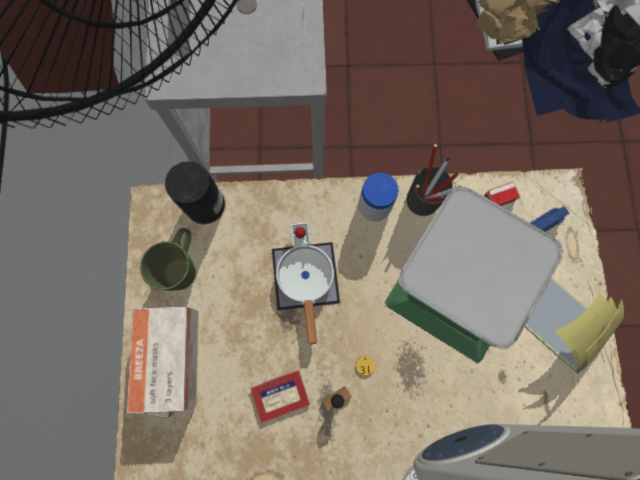

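The top view shows the dish's blue spot at (305,275), the marble at (300,232), and the handle running to about (311,342). The scale pan spans (400–560, 190–345), the tin is at (195,190), the jar at (378,192), and the pen pot at (428,192).

```bash
python3 - <<'E'
from h import *
z=np.load("top0.npz"); im,d=z["im"],z["d"]; P=cloud("top",d)
hsv=cv2.cvtColor(im,cv2.COLOR_RGB2HSV)
def ray(n,uv,h):
    c,K=cal(n); p=cv2.undistortPoints(np.array([[uv]],float),K,np.array(c["dist"],float))[0,0]
    v=rot(c["orientation"])@np.r_[p,1]; e=np.array(c["eye"]); return e+v*(h-e[2])/v[2]
def box(u0,v0,u1,v1):
    m=np.zeros((480,640),bool); m[v0:v1,u0:u1]=1; return m
def cen(m): return np.argwhere(m).mean(0)[::-1]
H,S,V=hsv[...,0],hsv[...,1],hsv[...,2]
mb=box(290,222,312,242)&((H<8)|(H>170))&(S>150); bl=box(290,260,320,290)&(H>95)&(H<125)&(S>120)
hd=box(295,295,325,350)&(P[...,2]>35)&(P[...,2]<52)&(S>90)
print("marble",mb.sum(),cen(mb),ray("top",cen(mb),50),np.median(P[mb],0))
print("blue",bl.sum(),cen(bl),ray("top",cen(bl),9),np.median(P[bl],0))
Q=P[hd]; m=Q.mean(0); w=np.linalg.svd(Q[:,:2]-m[:2],full_matrices=False)[2][0]; s=(Q[:,:2]-m[:2])@w; print("handle",hd.sum(),m,w,np.ptp(s),np.degrees(np.arctan2(w[1],w[0])))
print("counter z",np.median(P[400:450,350:400,2]))
pan=box(390,180,570,355)&(P[...,2]>175)&(P[...,2]<230)
print("pan",pan.sum(),np.median(P[pan],0)); print(cv2.minAreaRect(P[pan][:,:2].astype(np.float32)), np.percentile(P[pan][:,2],[2,20,50,80,98]))
print("pan center z",P[265,480])
for nm,b in dict(tin=box(165,160,225,225),jar=box(358,170,400,220),pot=box(405,150,455,220),mug=box(138,225,196,295),fbox=box(125,305,192,415),redbox=box(250,370,310,425),stamp=box(320,380,355,430)).items():
    q=P[b&(P[...,2]>25)&(P[...,2]<190)]; 
    if len(q): print(nm,q.min(0).round(),q.max(0).round())
E
```

```text
marble 76 [299.61842105 231.82894737] [550.14867566 280.64384035  50.        ] [547.56683922 279.82483148  58.81914608]
blue 36 [304.83333333 274.5       ] [469.215362   273.94803074   9.        ] [468.78370411 273.63998514  10.40887768]
handle 380 [370.33632985 265.76501655  43.03925365] [-0.99761605 -0.06900886] 83.68142653344606 -176.04293870220408
counter z 0.7172927756655554
pan 16151 [440.88886349 -27.39224779 194.93993477]
((444.56646728515625, -27.406356811523438), (216.98585510253906, 217.66355895996094), 55.090118408203125) [192.01261442 193.74533943 194.93993477 196.16217602 198.11050482]
pan center z [443.54082143 -25.92855356 195.22630057]
tin [586. 439.  25.] [670. 525. 151.]
jar [578.  85.  26.] [648. 156. 114.]
pot [554. -23.  25.] [669.  55. 190.]
mug [437. 490.  25.] [562. 581. 104.]
fbox [210. 494.  29.] [406. 598.  94.]
stamp [212. 208.  57.] [235. 232.  77.]
```

```bash
r="0 0 -6 -0.1448 92"; python3 -m creep '0 0 -6 -0.1448 92;0 0 -6 -0.1448 92;0 0 -6 -0.1448 92;0 0 -6 -0.1448 92;0 0 -6 -0.1448 92;0 0 -6 -0.1448 92;0 0 -6 -0.1448 92;0 0 -6 -0.1448 92;0 0 -6 -0.1448 92;0 0 -6 -0.1448 92;0 0 -6 -0.1448 92;0 0 -6 -0.1448 92;0 0 -6 -0.1448 92;0 0 -6 -0.1448 92;0 0 -6 -0.1448 92;0 0 -6 -0.1448 92;0 0 -6 -0.1448 92;0 0 -6 -0.1448 92;0 0 -6 -0.1448 92;0 0 -6 -0.1448 92'
cat >> h.py <<'E'
def goto(x,y,z,tool_deg):
    o=robot.get_obs(); M=rot(o["eef_rot"]); a=np.degrees(np.arctan2(M[1,0],M[0,0]))
    print("t",round(o["t"],2),"pos",o["eef_pos"].round(1),"tool x deg",a.round(2),"zaxis",M[:,2].round(3),"j",o["joints"].round(2),"F",o["ft_force"].round(1),"gap",round(o["finger_gap"],1))
    print("need d",(M.T@(np.array([x,y,z])-o["eef_pos"])).round(1),"turn",round(float(np.radians((a-tool_deg+180)%360-180)),4))
E
python3 -c "
from h import *
goto(364.3,266.7,330,184.3)"
```

```text
t: 2.1
eef_pos: [197.0, -592.9, 327.6]
eef_rot: [0.127, -3.139, -0.001]
ft_force: [0.2, 0.6, 0.4]
finger_gap: 92.0
grip_force: 0.0
t 2.1 pos [ 197.  -592.9  327.6] tool x deg -175.35 zaxis [-0.     0.001 -1.   ] j [-1.25  0.27  1.49  0.    1.39 -2.9 ] F [0.2 0.6 0.4] gap 92.0
need d [-236.5  843.2   -1.7] turn 0.0061
```

```bash
python3 -m creep '-11.8 42 0 0 92;-11.8 42 0 0 92;-11.8 42 0 0 92;-11.8 42 0 0 92;-11.8 42 0 0 92;-11.8 42 0 0 92;-11.8 42 0 0 92;-11.8 42 0 0 92;-11.8 42 0 0 92;-11.8 42 0 0 92;-11.8 42 0 0 92;-11.8 42 0 0 92;-11.8 42 0 0 92;-11.8 42 0 0 92;-11.8 42 0 0 92;-11.8 42 0 0 92;-11.8 42 0 0 92;-11.8 42 0 0 92;-11.8 42 0 0 92;0 0 0 0 92'
python3 -c "
from h import *
goto(364.3,266.7,34,184.3)"
```

```text
t: 4.1
eef_pos: [361.0, 223.5, 327.3]
eef_rot: [0.124, -3.139, -0.002]
ft_force: [-0.2, 0.2, -0.7]
finger_gap: 91.8
grip_force: 0.0
t 4.1 pos [361.  223.5 327.3] tool x deg -175.47 zaxis [-0.001  0.001 -1.   ] j [ 0.55 -0.08  1.87  0.    1.35 -1.1 ] F [-0.2  0.2 -0.7] gap 91.8
need d [ -6.9  42.5 293.3] turn 0.004
```

```bash
python3 -m creep '-6.9 42.5 0 0.004 60;0 0 40 0 60;0 0 40 0 60;0 0 40 0 60;0 0 40 0 60;0 0 40 0 60;0 0 40 0 60;0 0 30 0 60;0 0 17 0 60;0 0 10 0 60;0 0 0 0 60;0 0 0 0 60'
python3 - <<'E'
from h import *
goto(364.3,266.7,30,184.3)
im,d=robot.grab_frame("top"); cv2.imwrite("pics/top1.png",cv2.resize(im[180:400,200:420,::-1],(600,600)))
E
```

```text
t: 5.3
eef_pos: [364.8, 262.4, 31.4]
eef_rot: [-0.111, 3.139, 0.0]
ft_force: [0.1, -0.3, 0.9]
finger_gap: 60.0
grip_force: 0.0
t 5.3 pos [364.8 262.4  31.4] tool x deg -175.93 zaxis [ 0.  0. -1.] j [ 0.62  0.35  2.14 -0.    0.65 -1.02] F [ 0.1 -0.3  0.9] gap 60.0
need d [0.1 4.4 1.4] turn -0.004
```

View pics/top1.png

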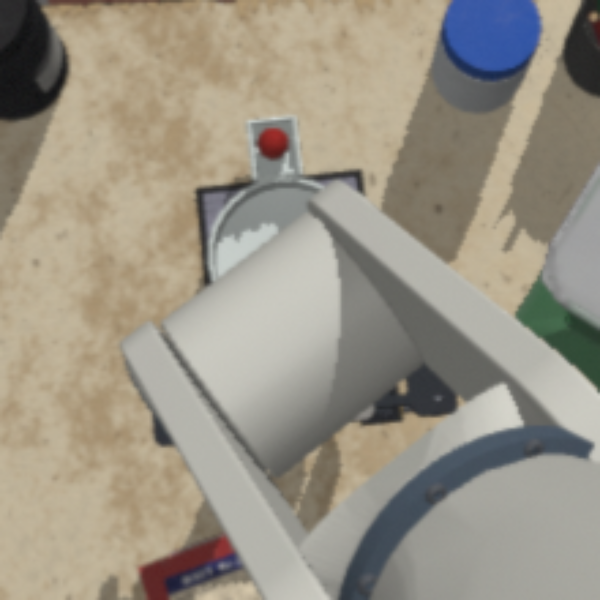

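The wrist hides the handle from above, while the marble is still in its pocket at (273,142) in the crop. Nothing has been disturbed. I'll correct y by 4 mm and grip.

```bash
python3 -m creep '0 4.3 1 0 60;0 0 0 0 60;0 0 0 0 40;0 0 0 0 18;0 0 0 0 5;0 0 0 0 5;0 0 0 0 5;0 0 0 0 5;0 0 0 0 5;0 0 0 0 5' 45
python3 -c "
from h import *
goto(364.3,266.7,30,184.3)"
```

```text
t: 6.35
eef_pos: [364.0, 266.6, 29.7]
eef_rot: [0.112, -3.139, 0.0]
ft_force: [0.3, -0.9, 0.3]
finger_gap: 17.0
grip_force: 45.0
t 6.35 pos [364.  266.6  29.7] tool x deg -175.92 zaxis [-0. -0. -1.] j [ 0.63  0.36  2.13 -0.    0.65 -1.01] F [ 0.3 -0.9  0.3] gap 17.0
need d [-0.3  0.1 -0.3] turn -0.0039
```

```bash
python3 -m creep '0 0 -2 0 5;0 0 -4 0 5;0 0 -8 0 5;0 0 -12 0 5;0 0 -12 0 5;0 0 -12 0 5;0 0 -12 0 5;0 0 -12 0 5;0 0 -12 0 5;0 0 -12 0 5;0 0 -12 0 5;0 0 -12 0 5;0 0 -12 0 5;0 0 -12 0 5;0 0 -12 0 5;0 0 -12 0 5;0 0 -12 0 5;0 0 -12 0 5;0 0 -8 0 5;0 0 -4 0 5'
cat >> h.py <<'E'
def tilt(tag=None):
    out={}
    im,d=robot.grab_frame("scene"); P=cloud("scene",d); o=robot.get_obs(); M=rot(o["eef_rot"]); 
    if tag: cv2.imwrite(f"pics/{tag}.png",im[...,::-1])
    hsv=cv2.cvtColor(im,cv2.COLOR_RGB2HSV).astype(int)
    # points in a frame at the grasp point, x along dish x (= -tool x), z up
    ex=-M[:,0]; ex[2]=0; ex/=np.linalg.norm(ex); ez=np.array([0,0,1.]); ey=np.cross(ez,ex)
    g=o["eef_pos"]-2*M[:,2]
    Q=(P-g)@np.array([ex,ey,ez]).T
    near=(d>0)&(Q[...,0]>25)&(Q[...,0]<225)&(abs(Q[...,1])<65)&(Q[...,2]>-90)&(Q[...,2]<140)
    red=near&((hsv[...,0]<8)|(hsv[...,0]>170))&(hsv[...,1]>150)
    if red.sum()>3: out["marble(top)"]=np.median(Q[red],0).round(1); out["nred"]=red.sum()
    wh=near&(hsv[...,1]<45)&(hsv[...,2]>110)
    q=Q[wh]; out["n"]=len(q); return out,q,o
E
python3 - <<'E'
from h import *
goto(323,73,260,169.3)
out,q,o=tilt("s2"); print(out)
for a in range(25,225,10):
    s=q[(q[:,0]>=a)&(q[:,0]<a+10)]
    if len(s)>3: print(a,len(s),np.percentile(s[:,2],[2,50,98]).round(1))
E
```

```text
t: 8.35
eef_pos: [364.4, 266.9, 236.7]
eef_rot: [-0.112, 3.139, 0.001]
ft_force: [0.3, 0.2, -2.6]
finger_gap: 17.9
grip_force: 45.0
t 8.35 pos [364.4 266.9 236.7] tool x deg -175.92 zaxis [ 0.001  0.001 -1.   ] j [ 0.63  0.05  1.95 -0.    1.14 -1.01] F [ 0.3  0.2 -2.6] gap 17.9
need d [  55.  -190.4  -23.4] turn 0.258
{'marble(top)': array([188.3,  -5. ,  18.4]), 'nred': np.int64(105), 'n': 1725}
35 38 [-14.7  -3.8   5.3]
45 266 [-16.   -4.8   4.9]
55 151 [-17.7  -9.4   4.9]
65 131 [-19.1 -11.6   4.7]
75 100 [-19.4 -12.1   4.5]
85 71 [-19.7  -5.7   4.3]
95 78 [-15.4  -5.    4.1]
105 63 [-13.3  -3.5   4.1]
115 67 [-13.8  -4.7   4. ]
125 70 [-15.4  -5.5   3.9]
135 99 [-15.4  -6.1   3.6]
145 132 [-16.   -6.    3.5]
155 49 [-14.1   2.2  15. ]
165 52 [-4.8  5.6 14.4]
175 51 [-5.4  5.2 14.5]
185 67 [-4.9  7.  14.3]
195 240 [-6.3  4.3 14.2]
```

View pics/s2.png

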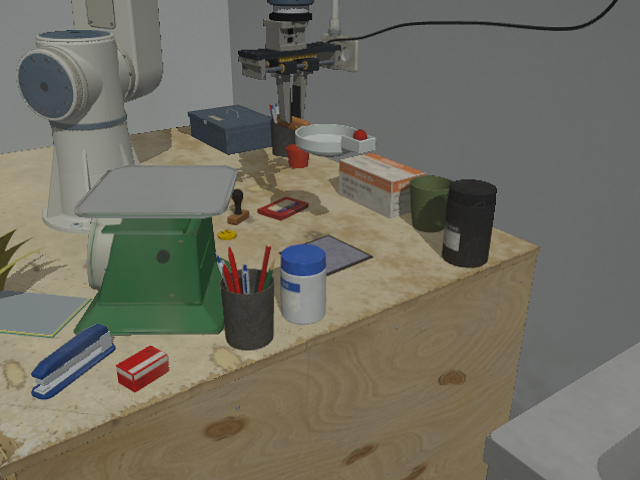

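The dish is held nearly level, with about 1° of droop, and the marble sits in its pocket at pixel (361,134). I'll use the scale pan's edge as a fulcrum: set the bowl on it, push the handle down to tip the dish in the pads, then come back up with a soft grip.

```bash
python3 -m creep '3 -7 -4 0 5;5 -15 -4 0 5;8 -24 -4 0 5;8 -24 -2 0 5;8 -24 0 0 5;8 -24 0 0 5;8 -24 0 0 5;6 -22 0 0 5;5 -15 0 0 5;3 -8 0 0 5;0 -3 0 0 5;0 0 0 0.05 5;0 0 0 0.08 5;0 0 0 0.08 5;0 0 0 0.05 5;0 0 0 0 5;0 0 0 0 5'
python3 -c "
from h import *
goto(316,74,221,169.3)
print(tilt()[0])"
```

```text
t: 10.1
eef_pos: [315.8, 72.9, 249.7]
eef_rot: [-0.293, -3.128, -0.0]
ft_force: [0.3, -0.6, -2.2]
finger_gap: 17.3
grip_force: 45.0
t 10.1 pos [315.8  72.9 249.7] tool x deg 169.29 zaxis [-0.  0. -1.] j [ 0.22 -0.2   2.15  0.    1.2  -1.16] F [ 0.3 -0.6 -2.2] gap 17.3
need d [-0.   1.1 28.7] turn -0.0001
{'marble(top)': array([190.3,  -4.7,  19.2]), 'nred': np.int64(133), 'n': 4216}
```

```bash
python3 -m creep '0 0 4 0 5;0 0 8 0 5;0 0 8 0 5;0 0 5 0 5;0 0 2 0 5;0 0 2 0 5;0 0 2 0 5;0 0 2 0 5;0 0 0 0 5' 25
python3 - <<'E'
from h import *
goto(316,74,221,169.3)
out,q,o=tilt("s3"); print(out)
for a in range(35,225,20):
    s=q[(q[:,0]>=a)&(q[:,0]<a+10)&(q[:,2]>-25)]
    if len(s)>3: print(a,len(s),np.percentile(s[:,2],[2,50,98]).round(1))
E
```

```text
t: 11.05
eef_pos: [315.7, 72.9, 217.1]
eef_rot: [-0.296, -3.128, -0.001]
ft_force: [-4.3, 0.9, 4.5]
finger_gap: 17.3
grip_force: 25.0
t 11.05 pos [315.7  72.9 217.1] tool x deg 169.18 zaxis [ 0.  0. -1.] j [ 0.22 -0.17  2.19  0.    1.11 -1.16] F [-4.3  0.9  4.5] gap 17.3
need d [-0.1  1.2 -3.9] turn -0.0021
{'marble(top)': array([188.7,  -5.8,  33. ]), 'nred': np.int64(124), 'n': 3307}
35 43 [-24.8 -22.5   8.2]
55 179 [-24.7  -1.3   9.9]
75 73 [-24.7   0.   10.7]
95 52 [-24.9 -23.7  12.2]
115 147 [-24.9 -23.5  12.8]
135 276 [-24.7 -22.5  14.1]
155 166 [-24.9 -23.5  26.7]
175 143 [-24.9 -23.8  27.8]
195 486 [-24.6  15.   28.9]
215 123 [-24.9 -23.7 -21.6]
```

View pics/s3.png

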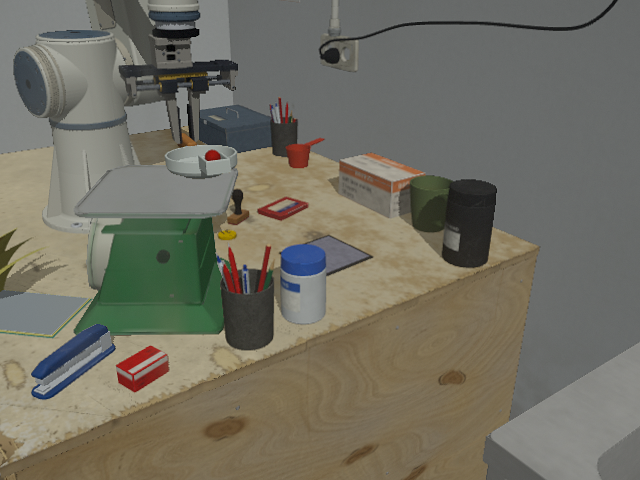

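The dish rests on the pan's near-left edge, its bowl at about (202,160), already tipped 3.4° handle-down with the marble still in the pocket. The fulcrum works, so I'll continue.

```bash
python3 -m creep '0.5 0 2 0 5;0.5 0 2 0 5;0.5 0 2 0 5;0.5 0 2 0 5;0.5 0 2 0 5;0.5 0 2 0 5;0 0 0 0 5'
cat >> h.py <<'E'
def rep(tag=None):
    out,q,o=tilt(tag); print(out)
    T=[]
    for a in range(45,160,5):
        s=q[(q[:,0]>=a)&(q[:,0]<a+5)&(q[:,2]>-25+0.2*(a-50)*0)]
        if len(s)>5: T.append((a+2.5,np.percentile(s[:,2],98)))
    T=np.array(T); b=T[T[:,0]<140]; p=np.polyfit(b[:,0],b[:,1],1); print("rim slope deg",np.degrees(np.arctan(p[0])).round(1),"heights",T[::3].round(1).tolist())
E
python3 - <<'E'
from h import *
goto(316,74,221,169.3)
rep()
E
```

```text
t: 11.8
eef_pos: [312.8, 73.4, 205.0]
eef_rot: [0.296, 3.128, 0.0]
ft_force: [-3.0, 1.0, 4.8]
finger_gap: 17.8
grip_force: 25.0
t 11.8 pos [312.8  73.4 205. ] tool x deg 169.18 zaxis [ 0.  0. -1.] j [ 0.23 -0.15  2.22  0.    1.08 -1.16] F [-3.   1.   4.8] gap 17.8
need d [ -3.1   1.2 -16. ] turn -0.002
{'marble(top)': array([178.7,  -5.6,  63.9]), 'nred': np.int64(109), 'n': 3132}
rim slope deg 12.4 heights [[47.5, 16.6], [62.5, 20.3], [77.5, 10.7], [92.5, 26.8], [107.5, 25.7], [122.5, 32.3], [137.5, 36.6], [152.5, 45.7]]
```

```bash
python3 -m creep '0.5 0 2 0 5;0.5 0 2 0 5;0.5 0 2 0 5;0.5 0 2 0 5;0.5 0 2 0 5;0.5 0 2 0 5;0.5 0 2 0 5;0 0 0 0 5;0 0 0 0 5;0 0 0 0 5'
python3 - <<'E'
from h import *
goto(316,74,221,169.3)
rep("s4")
E
```

```text
t: 12.85
eef_pos: [309.8, 74.0, 191.0]
eef_rot: [0.296, 3.127, 0.0]
ft_force: [3.0, -0.0, 1.7]
finger_gap: 17.8
grip_force: 25.0
t 12.85 pos [309.8  74.  191. ] tool x deg 169.18 zaxis [ 0.001  0.    -1.   ] j [ 0.23 -0.14  2.24 -0.    1.04 -1.15] F [ 3.  -0.   1.7] gap 17.8
need d [ -6.1   1.2 -30. ] turn -0.002
{'n': 3267}
rim slope deg 40.6 heights [[47.5, 5.1], [62.5, 3.7], [77.5, 3.8], [92.5, 3.8], [107.5, 51.6], [122.5, 59.5], [137.5, 65.3], [152.5, 54.0]]
```

View pics/s4.png

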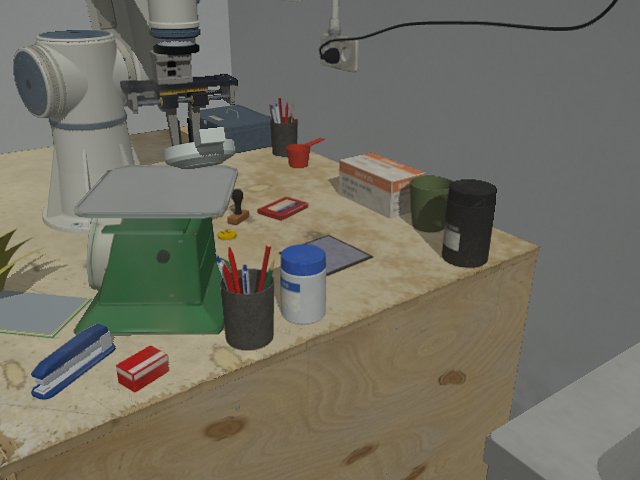

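The pocket is empty, so the marble has rolled into the bowl, and the dish at (202,150) is tipped handle-down. I'll check the angle from the pocket's top corner and hold.

```bash
python3 -m creep '0 0 0 0 5;0 0 0 0 5;0 0 0 0 5;0 0 0 0 5'
python3 - <<'E'
from h import *
from scipy.optimize import brentq
out,q,o=tilt(); q=q[q[:,2]>55]; h=np.percentile(q[:,2],99); print(h, np.degrees(brentq(lambda t:206*np.sin(t)+18*np.cos(t)-h,0,1)), q[:,0].max())
im,d=robot.grab_frame("top"); P=cloud("top",d); hs=cv2.cvtColor(im,cv2.COLOR_RGB2HSV)
m=((hs[...,0]<8)|(hs[...,0]>170))&(hs[...,1]>150)&(P[...,2]>150)&(P[...,1]>0)&(P[...,1]<130)&(P[...,0]<540); print(m.sum(), P[m].mean(0) if m.any() else None)
E
```

```text
t: 13.3
eef_pos: [309.5, 74.0, 190.8]
eef_rot: [0.296, 3.127, 0.0]
ft_force: [3.0, -0.4, 2.1]
finger_gap: 17.5
grip_force: 25.0
97.53972963955651 23.15073570458308 191.99567815470027
80 [372.54113074  69.28527313 223.00412254]
```

```bash
python3 -m creep '0 0 0 0 5;-0.5 0 -2 0 5;-0.5 0 -2 0 5;-0.5 0 -2 0 5;-0.5 0 -2 0 5;-0.5 0 -2 0 5;-0.5 0 -2 0 5;-0.5 0 -2 0 5;0 0 0 0 5;0 0 0 0 5' 6
python3 - <<'E'
from h import *
from scipy.optimize import brentq
goto(316,74,221,169.3)
out,q,o=tilt(); print(out); q=q[(q[:,2]>-5)&(q[:,0]>150)]; h=np.percentile(q[:,2],99); print(h, np.degrees(brentq(lambda t:206*np.sin(t)+18*np.cos(t)-h,-1,1)), q[:,0].max())
E
```

```text
t: 14.4
eef_pos: [312.9, 73.3, 204.9]
eef_rot: [0.296, 3.127, 0.0]
ft_force: [-1.7, -0.4, 1.1]
finger_gap: 17.7
grip_force: 6.0
t 14.4 pos [312.9  73.3 204.9] tool x deg 169.18 zaxis [ 0. -0. -1.] j [ 0.23 -0.15  2.22 -0.    1.08 -1.16] F [-1.7 -0.4  1.1] gap 17.7
need d [ -2.9   1.3 -16.1] turn -0.002
{'marble(top)': array([64.9, -3.7, 18.8]), 'nred': np.int64(35), 'n': 3098}
62.38689896431597 12.565962015326082 202.83764557443612
```

```bash
python3 -m creep '-0.5 0 -2 0 5;-0.5 0 -2 0 5;-0.5 0 -2 0 5;-0.5 0 -2 0 5;-0.5 0 -2 0 5;-0.5 0 -2 0 5;0 0 -1.5 0 5;0 0 -1.5 0 5;0 0 0 0 5;0 0 0 0 5'
python3 - <<'E'
from h import *
from scipy.optimize import brentq
goto(316,74,221,169.3)
out,q,o=tilt(); print(out); q=q[(q[:,2]>-5)&(q[:,0]>150)]; h=np.percentile(q[:,2],99); print(h, np.degrees(brentq(lambda t:206*np.sin(t)+18*np.cos(t)-h,-1,1)), q[:,0].max())
E
```

```text
t: 15.45
eef_pos: [315.7, 72.8, 219.8]
eef_rot: [-0.296, -3.128, -0.0]
ft_force: [1.0, 0.0, 1.2]
finger_gap: 18.1
grip_force: 6.0
t 15.45 pos [315.7  72.8 219.8] tool x deg 169.18 zaxis [-0.  0. -1.] j [ 0.22 -0.17  2.19  0.    1.12 -1.16] F [1.  0.  1.2] gap 18.1
need d [-0.1  1.3 -1.2] turn -0.002
{'marble(top)': array([117.3,  -9.9,   1. ]), 'nred': np.int64(28), 'n': 3482}
20.863814742548755 0.7970367936409868 205.75318881216137
```

```bash
python3 -m creep '0 0 0 0 5;0 0 0 0 5;0 0 0 0 5;0 0 0 0 5;0 0 -1 0 5;0 0 -2 0 5;0 0 -3 0 5;0 0 -5 0 5;0 0 -5 0 5;0 0 -5 0 5;0 0 -5 0 5;0 0 -3 0 5;0 0 -2 0 5;0 0 -1 0 5;0 0 0 0 5;0 0 0 0 5;0 0 0 0 5;0 0 0 0 5;0 0 0 0 5' 55
cat >> h.py <<'E'
def mid(tag=None):
    from scipy.optimize import brentq
    goto(400,290,255,90+4.1)
    out,q,o=tilt(tag); q=q[(q[:,2]>-5)&(q[:,0]>150)]
    if len(q): h=np.percentile(q[:,2],99); print("tilt",np.degrees(brentq(lambda t:206*np.sin(t)+18*np.cos(t)-h,-1,1)).round(1))
    im,d=robot.grab_frame("top"); P=cloud("top",d); hs=cv2.cvtColor(im,cv2.COLOR_RGB2HSV)
    if tag: cv2.imwrite(f"pics/{tag}t.png",im[...,::-1])
    M=rot(o["eef_rot"]); g=o["eef_pos"]-2*M[:,2]; ex=-M[:,0]; ey=np.cross([0,0,1],ex)
    Q=(P-g)@np.array([ex,ey,[0,0,1]]).T
    n=(Q[...,0]>40)&(Q[...,0]<215)&(abs(Q[...,1])<60)&(abs(Q[...,2])<40)
    for nm,m in (("red",((hs[...,0]<8)|(hs[...,0]>170))&(hs[...,1]>150)),("blue",(hs[...,0]>95)&(hs[...,0]<125)&(hs[...,1]>120))):
        k=n&m
        if k.sum(): print("top",nm,k.sum(),Q[k].mean(0).round(1),"(dish middle at 105,0,-11)")
    print("scene",out)
E
python3 -c "
from h import *
mid('s5')"
```

```text
t: 17.4
eef_pos: [315.7, 72.7, 251.7]
eef_rot: [-0.296, -3.127, 0.0]
ft_force: [-0.7, -0.1, -1.8]
finger_gap: 17.3
grip_force: 55.0
t 17.4 pos [315.7  72.7 251.7] tool x deg 169.18 zaxis [-0. -0. -1.] j [ 0.22 -0.21  2.14  0.    1.2  -1.16] F [-0.7 -0.1 -1.8] gap 17.3
need d [-42.  229.3  -3.3] turn 1.3104
tilt -0.1
top red 135 [101.8   2.7  -1.9] (dish middle at 105,0,-11)
scene {'marble(top)': array([105.4,   0.5,  -4.2]), 'nred': np.int64(34), 'n': 4285}
```

The dish is level with the marble within about 4 mm of the middle. Next I'll move clear of the scale, then make the quarter turn gently.

```bash
python3 -m creep '0 0 0 0 5;0 0 0 0 5;-0.5 3 0 0 5;-1 6 0 0 5;-2 10 0 0 5;-2.5 14 0 0 5;-3 16 0 0 5;-3 16 0 0 5;-3 16 0 0 5;-3 16 0 0 5;-3 16 0 0 5;-3 16 0 0 5;-3 16 0 0 5;-3 16 0 0 5;-3 16 0 0 5;-2.5 14 0 0 5;-2 10 0 0 5;-1 6 0 0 5;-0.5 3 0 0 5;0 0 0 0 5'
python3 -c "
from h import *
mid()"
python3 -m creep '0 0 0 0 5;0 0 0 0.01 5;0 0 0 0.02 5;0 0 0 0.03 5;0 0 0 0.04 5;0 0 0 0.05 5;0 0 0 0.05 5;0 0 0 0.05 5;0 0 0 0.05 5;0 0 0 0.05 5;0 0 0 0.05 5;0 0 0 0.05 5;0 0 0 0.05 5;0 0 0 0.04 5;0 0 0 0.03 5;0 0 0 0.02 5;0 0 0 0.01 5;0 0 0 0 5;0 0 0 0 5;0 0 0 0 5'
python3 -c "
from h import *
mid()"
```

```text
t: 19.5
eef_pos: [393.4, 271.7, 251.7]
eef_rot: [-0.296, -3.127, 0.0]
ft_force: [0.3, 1.0, -2.0]
finger_gap: 17.2
grip_force: 55.0
t 19.5 pos [393.4 271.7 251.7] tool x deg 169.19 zaxis [-0. -0. -1.] j [ 0.6   0.08  1.89 -0.    1.18 -0.78] F [ 0.3  1.  -2. ] gap 17.2
need d [-3.  19.2 -3.3] turn 1.3105
tilt -0.1
scene {'marble(top)': array([106.9,  -3.8,  -3.5]), 'nred': np.int64(46), 'n': 1530}
t: 21.6
eef_pos: [393.5, 271.7, 251.8]
eef_rot: [-1.207, -2.901, -0.0]
ft_force: [-0.4, -0.7, -2.2]
finger_gap: 17.1
grip_force: 55.0
t 21.6 pos [393.5 271.7 251.8] tool x deg 134.82 zaxis [ 0.  0. -1.] j [ 0.6   0.08  1.89  0.    1.18 -0.18] F [-0.4 -0.7 -2.2] gap 17.1
need d [ 8.4 17.5 -3.2] turn 0.7107
tilt -0.1
scene {'marble(top)': array([107. ,  -2.2,  -2.9]), 'nred': np.int64(23), 'n': 1662}
```

```bash
python3 -m creep '0 0 0 0.01 5;0 0 0 0.02 5;0 0 0 0.03 5;0 0 0 0.04 5;0 0 0 0.05 5;0 0 0 0.05 5;0 0 0 0.05 5;0 0 0 0.06 5;0 0 0 0.06 5;0 0 0 0.06 5;0 0 0 0.06 5;0 0 0 0.06 5;0 0 0 0.05 5;0 0 0 0.04 5;0 0 0 0.03 5;0 0 0 0.02 5;0 0 0 0.02 5;0 0 0 0 5;0 0 0 0 5;0 0 0 0 5'
python3 -m creep '0 0 0 0 5;0 0 0 0 5;0 0 0 0 5;0 0 0 0 5;0 0 0 0 5;0 0 0 0 5;0 0 0 0 5;0 0 0 0 5'
python3 -c "
from h import *
mid('s6')"
```

```text
t: 23.7
eef_pos: [393.4, 271.7, 251.8]
eef_rot: [-2.14, -2.3, 0.0]
ft_force: [0.1, 0.6, -2.2]
finger_gap: 17.0
grip_force: 55.0
t: 24.5
eef_pos: [393.5, 271.7, 251.8]
eef_rot: [-2.14, -2.3, -0.0]
ft_force: [0.2, -0.0, -2.1]
finger_gap: 17.1
grip_force: 55.0
t 24.5 pos [393.5 271.7 251.8] tool x deg 94.12 zaxis [ 0.  0. -1.] j [0.6  0.08 1.89 0.   1.18 0.53] F [ 0.2 -0.  -2.1] gap 17.1
need d [17.8  7.8 -3.2] turn 0.0004
tilt -0.2
top red 133 [100.1   1.8  -1.7] (dish middle at 105,0,-11)
scene {'marble(top)': array([104.7,   5.4,  -3.7]), 'nred': np.int64(47), 'n': 2554}
```

View pics/s6.png

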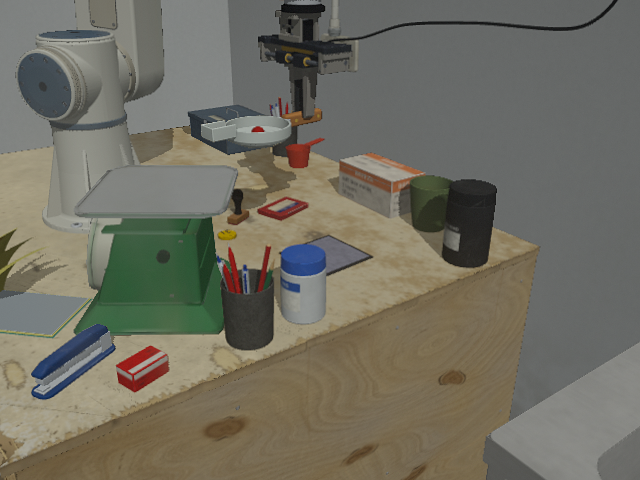

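The dish is level and held by its handle at (300,117). Its pocket points to the scale's side at (215,130), and the marble lies mid-bowl at (258,129). The other things on the counter haven't moved.

```bash
python3 -c "
from cell import robot
print(robot.close_job())"
```

```text
the job is handed in; nothing more can be done
None
```

I handed the job in at about 24.5 s, with no verdict returned: the dish was tipped about 23° on the scale pan's edge, then levelled and turned a quarter turn clockwise, and is held level about 22 cm up with the marble within about 5 mm of the middle.

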